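Seat a timing-belt pulley over the keys of a gearmotor shaft

ROBOT

A 7-joint arm with a two-finger parallel gripper is mounted at the origin on the work surface. World frame = base frame: x ahead of the robot, y to its left, z up, the work surface at z = 0. Lengths are in m, angles in rad, forces in N, time in s.
With the tool pointing down it reaches from about 0.425 to 0.925 m from the base axis. Payload 6.8 kg.
Tool frame: the origin (TCP) lies at the very end of the fingers, on their centre line; the grasp point (between the pads) lies 19 mm behind it; z points along the fingers, y is the line along which they close (so a half turn about z gives the same grasp; the last joint's range is limited). The gripper opens to 85 mm and grips with 20 to 120 N. Pads are 22 mm wide; open, the fingers measure 114 mm over their backs; the gripper's body (76 mm by 85 mm) begins 54 mm behind the grasp point. The pads swing forward as they close: fully open they stand 13 mm farther back than shut.
Start: joints at [-1.379, 0.477, 0.022, 1.555, -0.011, 1.109, -0.083], TCP at [0.199, 0.645, 0.231] pointing down, gripper open.
Joint ranges: [-2.96, 2.96], [-0.34, 2.1], [-1.41, 1.46], [0.24, 2.44], [-1.37, 4.51], [0.17, 1.92], [-2.96, 2.96]. Speed limits (rad/s): [2.39, 2.39, 3.14, 3.14, 3.14, 3.14, 3.14].

INTERFACE

Orientations are given as a unit quaternion [w, x, y, z].
In Python, from station import readout, viewer, bot gives the robot as it stands. The module is installed in compiled form; this text tells all that it offers.
- The arm moves only by the shell command python3 -m handwheel 'ROWS' [FORCE]. ROWS is JSON, a list of rows, each a list of 3 entries, a list of its own where there are three numbers: the shift along the tool's x, y, z in mm, then the turn, a rotation vector about the tool's x, y, z in degrees, then the gripper command: -1 is fully open, 1 is shut, values between are in proportion. In form: [[[x, y, z], [ax, ay, az], grip], ...]. A call has 1 to 20 rows; each row is the pose to reach, as a shift and turn from the pose commanded when the call began, along the tool's axes at that moment; what a row does not reach only later rows make up. A row lasts 1/12 s, in which the tool goes at most 41.7 mm and 7.16 degrees, less where a joint would pass 70% of its speed; a pose out of reach is approached as far as the arm can. A call with a gripper value outside its range is refused whole. The fingers move at their own pace and stop on an object; FORCE is the grip in N (left out, the last holds). Time passes only in rows, so rows that repeat a pose let the fingers close. It gives the time, the measured TCP pose, the force and the opening at its end, in the units of the state.
- readout.get_obs(): the state, without advancing time (a new reading comes with each control period).
- viewer.read_camera(name): name is "scene" or "top" or "wrist"; returns a dict with "frame" (480x640x3 uint8, red, green, blue), "fx", "fy", "cx", "cy" (pixels), "rvec" (rotation vector, rad) and "tvec" (3), from world to camera coordinates, as OpenCV has them; the wrist camera has in their place "tool_from_camera" (4x4, takes a point from camera to tool coordinates, whose origin is the TCP and whose axes are the flange's). Camera axes: x right, y down, z forward; pixel columns grow to the right and rows downward; lengths in m; the calibration is good to about 2 mm. A picture is of the moment at which its call begins: read the wrist's pose just before it. There is no depth.
- bot.hand_in(): hands the job in, once; it reports no verdict.
Trained networks look in a picture, given as the dict that the camera call returned (one of the last four; its "shot" number tells which), for a name from the list of things; names that differ only in an ending like _2 or _b are one class to them, and where a whole thing is asked for, a point or a joint stands for the part that bears it (a point fixed in the world has none). Each returns a list of dicts, best first, with "score" (0 to 1); they miss things now and then, are a little off and sometimes report something else, mostly with a low value. They report only what shows in the picture. A call takes as long as a camera call.
- viewer.search_frame(picture, target): "rect" ([centre column, centre row, width, height] in pixels, round what is visible of it).
- viewer.outline_of(picture, target): "mask" (480x640 bool, what is visible of it) and "rect" ([centre column, centre row, width, height] in pixels, round what is visible of it).
The state is a dict: "t": time; "q": joint angles; "joint_vel": joint speeds; "joint_torque": joint torques, N m; "eef_pos": TCP position; "tool_rot": TCP orientation; "contact_force": force on the tool from outside, world axes, zero at the start; "torque": the same for the moment, N m; "gripper_width": opening from 0.0 (shut) to 1.0 (fully open).
Only numpy, scipy, OpenCV 4.12 (cv2) and the standard library are available. Lean on these libraries where they do the work, as an engineer would, in place of code of your own. Each camera call takes 0.05 s, during which the arm holds its last target. There are 200 camera calls.

TASK

Two gearmotors stand on the bench with their shafts pointing up, each carrying a toothed belt pulley; one pulley is already home, the other still rides high on top of its shaft keys. Take the high one by its boss and turn it on its shaft until its keyways drop over the keys and it sits fully home on the shoulder, then let go. Do not take it off the shaft, and leave the other pulley as it is.

Things in the scene. Friction and masses are not known exactly. Their poses are not given: they have to be found in the camera images.
- pulley_a_boss (a point): The high pulley, aluminium, 0.45 kg, loose on its shaft: toothed rim 88 mm wide, 24 mm tall; above it a plain round boss 56 mm wide, 40 mm tall: grip this, any direction. Point: on the axis, 14 mm below the boss's top, 50 mm above the underside; z up. Bore 30 mm with two opposite keyways along +x and -x, 18 mm wide, 47 mm end to end, open at the top. Within 12 deg of the keys it drops when released.
- motor_a_seat (a point): Centre of the shoulder (collar top) the high pulley must rest on, on its fixed gearmotor's shaft axis, 92 mm above the bench; z up. Two opposite keys stand on it along +x and -x: 8 mm wide, 15 mm tall, 42 mm across both, tops chamfered. The motor's lying barrel runs out along +x. High, the pulley's underside is 15 mm above this point; home, at it. Half a turn of the pulley makes no difference.
- motor_a_end (a point): Top end of the same upright steel shaft, 26 mm thick, 84 mm above the shoulder, so it stands 5 mm proud of the high pulley and 20 mm proud of a home one. The black slot across its end face lies along the keys (x).
- pulley_b_boss (a point): The same kind of pulley on the other, identical gearmotor, already home on its shoulder. Point: on its axis, 50 mm above its underside. Leave it as it is.

How it is judged:
By the outcome, as a careful person would: the job done as asked, in the order asked, and still so for the second after the job is handed in, with the robot touching nothing.
It also fails if it takes over 32 s, if anything falls off the work surface, if the arm or the gripper's body presses on something with over 40 N, if the wrist force passes 120 N, or if a joint passes its speed limit or range.

## Working session

There is one attempt and no reset: what is moved stays moved. The work goes in short steps, Python scripts to look and compute and a shell command to move; the robot and the scene stay as the last step left them, time stands still between calls to the robot, and variables do not carry over. Pictures are saved under pics/ and viewed, on a budget of 10 in all, crops included, one or two more only if the job needs it, and the job is handed in when it is done.

```bash
mkdir -p pics
python3 - <<'E'
from station import readout, viewer
import cv2,numpy as np
o=readout.get_obs();print({k:np.round(v,3) for k,v in o.items()})
ims=[]
for n in ["scene","top"]:
    p=viewer.read_camera(n);cv2.imwrite(f"pics/{n}0.png",p["frame"][:,:,::-1])
    print(n,p["fx"],p["cx"],p["cy"],p["rvec"],p["tvec"])
    for t in ["pulley_a_boss","motor_a_end","motor_a_seat"]:
        print(t,[(round(d["score"],2),np.round(d["rect"],1)) for d in viewer.search_frame(p,t)])
E
```

```text
{'t': np.float64(0.0), 'q': array([-1.379,  0.478,  0.022,  1.556, -0.011,  1.109, -0.083]), 'joint_vel': array([-0.   ,  0.   , -0.002, -0.   ,  0.001, -0.   ,  0.002]), 'joint_torque': array([-0.0000e+00, -5.9644e+01,  1.6080e+00, -2.8120e+01,  1.2000e-02,
        9.0000e-03, -0.0000e+00]), 'eef_pos': array([0.199, 0.644, 0.23 ]), 'tool_rot': array([-0.   ,  0.149,  0.989, -0.001]), 'contact_force': array([-0.617,  0.398,  1.172]), 'torque': array([0.02 , 0.014, 0.029]), 'gripper_width': np.float64(0.997)}
scene 435.0157059013952 330.6635405491764 241.69214636924872 [ 2.4354001   0.7955198  -0.22549535] [-0.44322773 -0.17234782  0.99747803]
pulley_a_boss [(0.72, array([253.5, 370.1,  64.3,  64.7]))]
motor_a_end [(0.84, array([292.9, 399.9, 154.9, 103.9]))]
motor_a_seat [(0.74, array([293.5, 400.1, 150.4, 105.8]))]
top 501.5932274968904 322.3567177912388 241.125854831381 [ 2.18402279 -2.2170612   0.09086407] [-0.00889082  0.5396696   1.06232489]
pulley_a_boss [(0.77, array([425.6, 226.6,  49.9,  43.9]))]
motor_a_end [(0.71, array([413. , 203.2,  69. , 111.5]))]
motor_a_seat [(0.98, array([411.1, 204.6,  71.9, 110.1]))]
```

View pics/scene0.png

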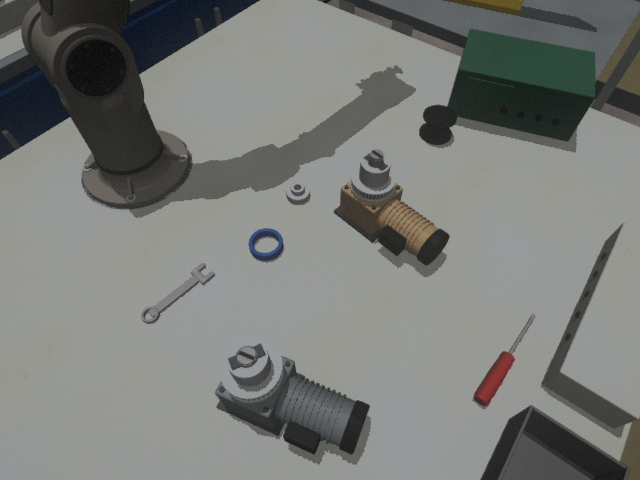

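View pics/top0.png

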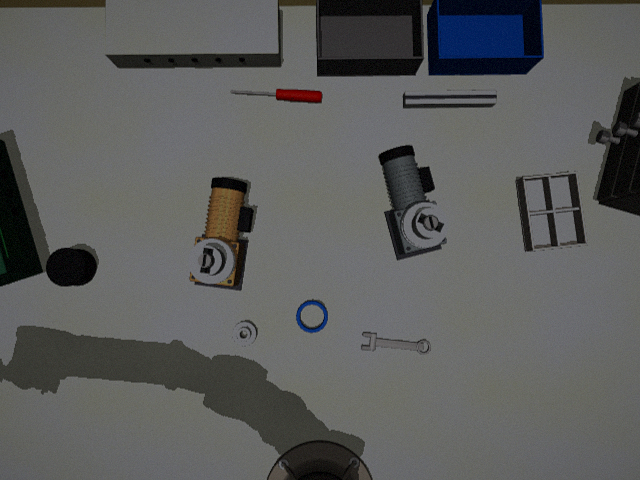

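The grey motor (scene ~(250,360), top ~(428,223)) carries the high pulley. The orange one's shaft stands well proud, so that pulley is home. I'll triangulate roughly, then zoom in.

```bash
cat > h.py <<'E'
import numpy as np,cv2
from scipy.spatial.transform import Rotation as R
from station import readout,viewer
def cam(p,o=None):
    """returns K, R_wc (world->cam), t"""
    K=np.array([[p["fx"],0,p["cx"]],[0,p["fy"],p["cy"]],[0,0,1]])
    if "rvec" in p: return K,cv2.Rodrigues(np.array(p["rvec"]))[0],np.array(p["tvec"])
    T=np.eye(4);T[:3,:3]=R.from_quat(o["tool_rot"],scalar_first=True).as_matrix();T[:3,3]=o["eef_pos"]
    M=np.linalg.inv(T@np.array(p["tool_from_camera"]));return K,M[:3,:3],M[:3,3]
def tri(obs):
    A=[];b=[]
    for (K,Rm,t),uv in obs:
        d=Rm.T@np.linalg.inv(K)@[*uv,1];d/=np.linalg.norm(d);P=np.eye(3)-np.outer(d,d);A.append(P);b.append(P@(-Rm.T@t))
    x=np.linalg.lstsq(np.vstack(A),np.hstack(b),rcond=None)[0]
    return x
def proj(c,X): q=c[0]@(c[1]@X+c[2]);return q[:2]/q[2]
def onz(c,uv,z):
    K,Rm,t=c;d=Rm.T@np.linalg.inv(K)@[*uv,1];o=-Rm.T@t;return o+d*(z-o[2])/d[2]
def crop(p,c,w,name):
    f=p["frame"];x,y=int(c[0]-w/2),int(c[1]-w/2);g=cv2.resize(f[max(y,0):y+w,max(x,0):x+w],None,fx=500/w,fy=500/w,interpolation=cv2.INTER_CUBIC);cv2.imwrite(name,g[:,:,::-1]);print(name,"origin",max(x,0),max(y,0),"scale",500/w)
    return g
E
python3 - <<'E'
from h import *
ps=viewer.read_camera("scene");pt=viewer.read_camera("top");cs,ct=cam(ps),cam(pt)
x=tri([(cs,(246,354)),(ct,(430,222))]);print(x,proj(cs,x),proj(ct,x))
xb=tri([(cs,(376,155)),(ct,(207,261))]);print(xb)
a=crop(ps,(250,370),100,"pics/a.png");b=crop(pt,(425,215),100,"pics/b.png")
cv2.imwrite("pics/ab.png",np.hstack([cv2.resize(a,(400,400)),cv2.resize(b,(400,400))])[:,:,::-1])
E
```

```text
[ 0.5618927  -0.21345758  0.17504206] [246.51002758 353.92441232] [430.27833186 222.23315922]
[0.49854484 0.19897713 0.17318137]
pics/a.png origin 200 320 scale 5.0
pics/b.png origin 375 165 scale 5.0
```

View pics/ab.png

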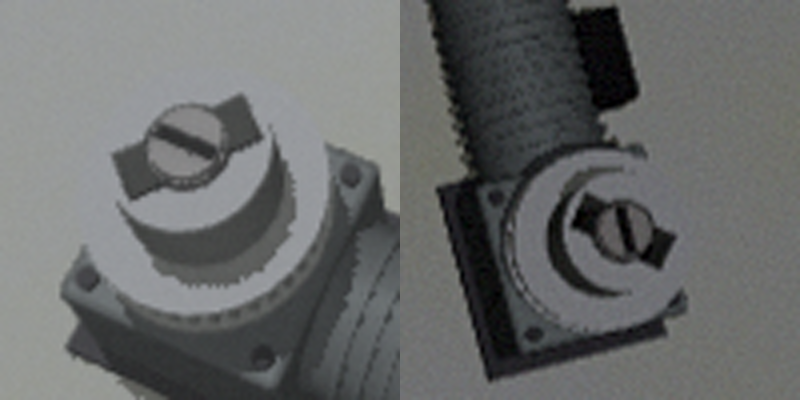

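The left crop shows the shaft end at (186,146), the slot running (155,130)–(214,157) and the keyway (125,172)–(250,118). The right crop shows the slot (619,207)–(629,250) and the keyway (578,218)–(668,249). I'll convert both to world angles.

Run:
```python
from h import *
ps=viewer.read_camera("scene");pt=viewer.read_camera("top");cs,ct=cam(ps),cam(pt)
S=lambda u,v:(200+u/4,320+v/4); T=lambda u,v:(375+(u-400)/4,165+v/4)
x=tri([(cs,S(186,146)),(ct,T(625,230))]);print("end",x)
def ang(c,a,b,z): d=onz(c,a,z)-onz(c,b,z);return np.degrees(np.arctan2(d[1],d[0]))%180, np.linalg.norm(d)
print("slot",ang(cs,S(155,130),S(214,157),.176),ang(ct,T(619,207),T(629,250),.176))
print("keyway",ang(cs,S(125,172),S(250,118),.171),ang(ct,T(578,218),T(668,249),.171))
for z in (.171,):print("keyway mid",(onz(cs,S(125,172),z)+onz(cs,S(250,118),z))/2)
o=readout.get_obs();Rm=R.from_quat(o["tool_rot"],scalar_first=True).as_matrix();print(Rm.round(3))
```

```text
end [ 0.5622287  -0.21578288  0.17073298]
slot (np.float64(12.053838543626853), np.float64(0.022239049225830462)) (np.float64(11.480221976839518), np.float64(0.02038657446232786))
keyway (np.float64(61.16097290185054), np.float64(0.04351061370093714)) (np.float64(70.13221715255106), np.float64(0.04414601445627839))
keyway mid [ 0.56307043 -0.21463068  0.171     ]
[[-0.955  0.295 -0.   ]
 [ 0.295  0.955  0.   ]
 [ 0.     0.    -1.   ]]
```

```bash
python3 -m handwheel '[[[-448,-431,-50],[0,0,68],-1],[[-448,-431,-50],[0,0,68],-1],[[-448,-431,-50],[0,0,68],-1],[[-448,-431,-50],[0,0,68],-1],[[-448,-431,-50],[0,0,68],-1],[[-448,-431,-50],[0,0,68],-1],[[-448,-431,-50],[0,0,68],-1],[[-448,-431,-50],[0,0,68],-1],[[-448,-431,-50],[0,0,68],-1],[[-448,-431,-50],[0,0,68],-1],[[-448,-431,-50],[0,0,68],-1],[[-448,-431,-50],[0,0,68],-1],[[-448,-431,-50],[0,0,68],-1],[[-448,-431,-50],[0,0,68],-1],[[-448,-431,-50],[0,0,68],-1],[[-448,-431,-50],[0,0,68],-1],[[-448,-431,-50],[0,0,68],-1]]' 80
python3 - <<'E'
from h import *
o=readout.get_obs();Rm=R.from_quat(o["tool_rot"],scalar_first=True).as_matrix();print(o["eef_pos"],o["q"].round(2),Rm.round(3))
print(Rm.T@(np.array([.562,-.215,.30])-o["eef_pos"])*1000)
E
```

```text
t: 2.02
eef_pos: [0.501, 0.0983, 0.2818]
tool_rot: [0.0, 0.679, 0.734, 0.0]
contact_force: [-0.2, 1.4, 0.0]
gripper_width: 1.004
[0.50101671 0.0982778  0.28175671] [-0.8   0.16  0.56  1.91 -0.09  1.1  -0.13] [[-0.078  0.997  0.001]
 [ 0.997  0.078  0.   ]
 [-0.     0.001 -1.   ]]
[-317.09623836   36.25317295  -18.178106  ]
```

```bash
python3 -m handwheel '[[[-317,36,-18],[0,0,0],-1],[[-317,36,-18],[0,0,0],-1],[[-317,36,-18],[0,0,0],-1],[[-317,36,-18],[0,0,0],-1],[[-317,36,-18],[0,0,0],-1],[[-317,36,-18],[0,0,0],-1],[[-317,36,-18],[0,0,0],-1],[[-317,36,-18],[0,0,0],-1],[[-317,36,-18],[0,0,0],-1],[[-317,36,-18],[0,0,0],-1],[[-317,36,-18],[0,0,0],-1]]'
python3 - <<'E'
from h import *
o=readout.get_obs();p=viewer.read_camera("wrist");c=cam(p,o);print(o["eef_pos"],o["q"].round(2),np.array(p["tool_from_camera"]).round(3))
print(proj(c,np.array([.562,-.2155,.173])))
np.save("w1.npy",np.r_[c[0].ravel(),c[1].ravel(),c[2]])
for t in ["pulley_a_boss","motor_a_end"]: print([(round(d["score"],2),np.round(d["rect"],1)) for d in viewer.search_frame(p,t)])
cv2.imwrite("pics/w1.png",p["frame"][:,:,::-1])
E
```

```text
t: 2.93
eef_pos: [0.5629, -0.2099, 0.2987]
tool_rot: [-0.001, 0.676, 0.737, 0.0]
contact_force: [0.6, 0.4, -0.9]
gripper_width: 1.002
[ 0.56294363 -0.20985287  0.29871398] [-0.28  0.35  0.71  1.69 -0.25  1.19  0.57] [[-0.    -0.953 -0.302  0.076]
 [ 1.    -0.     0.     0.001]
 [-0.    -0.302  0.953 -0.143]
 [ 0.     0.     0.     1.   ]]
[324.65755916 234.76550014]
[(0.67, array([325.5, 215.7, 113.2, 114.9]))]
[(0.8, array([395.2, 190.4, 253.2, 121.3]))]
```

View pics/w1.png

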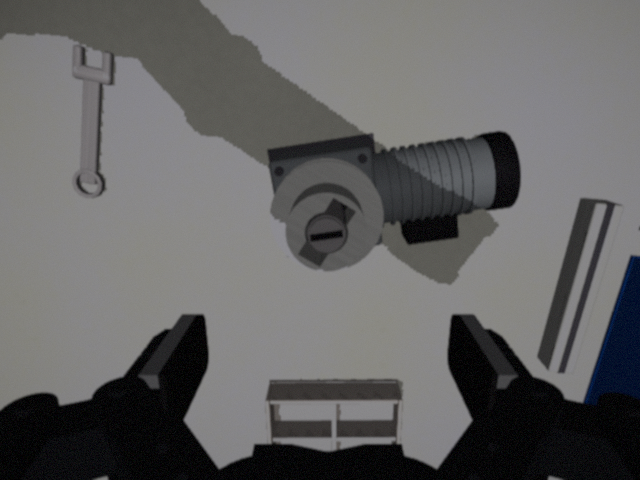

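The wrist view shows the shaft end at about (326,235), the slot (311,239)–(342,234) and the keyway from about (312,258) to (342,207). I'll triangulate from three views.

Run:
```python
from h import *
w=np.load("w1.npy");c=(w[:9].reshape(3,3),w[9:18].reshape(3,3),w[18:])
ps=viewer.read_camera("scene");pt=viewer.read_camera("top");cs,ct=cam(ps),cam(pt)
f=cv2.imread("pics/w1.png")[185:285,275:375];cv2.imwrite("pics/w1c.png",cv2.resize(f,(600,600),interpolation=cv2.INTER_CUBIC))
s=(200+186/4,320+146/4);t=(375+225/4,165+230/4);u=(326,235)
for L in ([(cs,s),(ct,t),(c,u)],[(cs,s),(c,u)],[(ct,t),(c,u)]): print(tri(L))
def ang(c,a,b,z): d=onz(c,a,z)-onz(c,b,z);return np.degrees(np.arctan2(d[1],d[0]))%180
print(ang(c,(311,239),(342,234),.176),ang(c,(312,258),(342,207),.171))
o=readout.get_obs();print(o["eef_pos"])
```

```text
[ 0.56253123 -0.21586973  0.17137072]
[ 0.56308585 -0.21568701  0.17225612]
[ 0.56295218 -0.21893552  0.16098184]
14.522354198114726 65.50063552124264
[ 0.56286563 -0.2103388   0.29924952]
```

View pics/w1c.png

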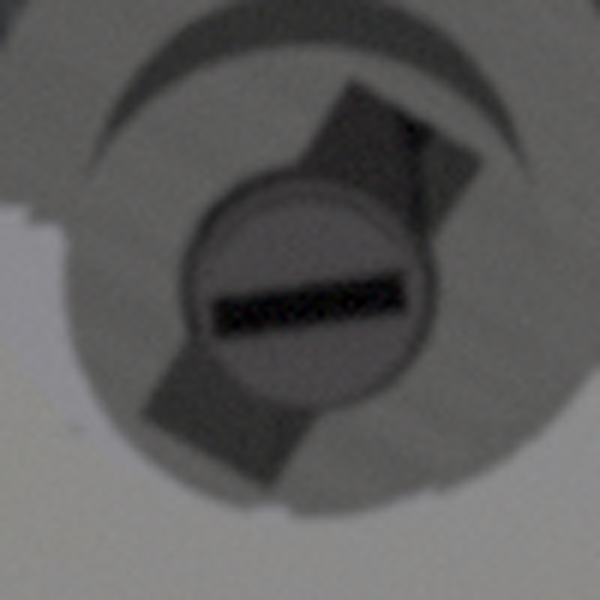

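The crop gives slot about 8.3° and keyway about 57.6° in the image, with the slot centre at about (326.7,235.7) in full pixels. The difference is about 50° (the fixed cameras gave ~53°), so I need a world turn of about −50°, which is +50 about tool z. Now I'll descend around the boss.

```bash
python3 -m handwheel '[[[-5,0,40],[0,0,0],-1],[[-5,0,75],[0,0,0],-1],[[-5,0,100],[0,0,0],-1],[[-5,0,120],[0,0,0],-1],[[-5,0,135],[0,0,0],-1],[[-5,0,150],[0,0,0],-1],[[-5,0,160],[0,0,0],-1],[[-5,0,164],[0,0,0],-1],[[-5,0,164],[0,0,0],-1],[[-5,0,164],[0,0,0],-1],[[-5,0,164],[0,0,0],-1],[[-5,0,164],[0,0,0],-1]]'
python3 -c "
from h import *
p=viewer.read_camera('wrist');cv2.imwrite('pics/w2.png',p['frame'][:,:,::-1]);o=readout.get_obs();print(o['eef_pos'],o['q'].round(2))"
```

```text
t: 4.18
eef_pos: [0.5636, -0.2172, 0.1363]
tool_rot: [0.001, 0.677, 0.736, 0.0]
contact_force: [-0.9, 0.8, -0.1]
gripper_width: 1.0
[ 0.56350842 -0.21718795  0.13614037] [-0.19  0.53  0.62  1.85 -0.39  0.88  0.7 ]
```

View pics/w2.png

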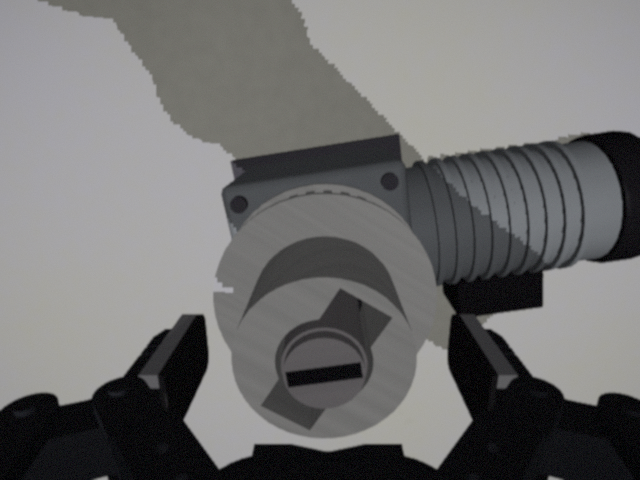

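The boss is centred between the fingers: boss columns ~233–413, pads ~205 and ~450. Closing.

```bash
python3 -m handwheel '[[[0,0,0],[0,0,0],1],[[0,0,0],[0,0,0],1],[[0,0,0],[0,0,0],1],[[0,0,0],[0,0,0],1],[[0,0,0],[0,0,0],1],[[0,0,0],[0,0,0],1],[[0,0,0],[0,0,0],1],[[0,0,0],[0,0,0],1],[[0,0,0],[0,0,0],1],[[0,0,0],[0,0,0],1]]' 60
```

```text
t: 5.07
eef_pos: [0.5634, -0.2172, 0.1358]
tool_rot: [0.0, 0.677, 0.736, 0.0]
contact_force: [-0.4, 1.0, 5.4]
gripper_width: 0.634
```

```bash
python3 -m handwheel '[[[0,0,0],[0,0,4],1],[[0,0,0],[0,0,8],1],[[0,0,0],[0,0,12],1],[[0,0,0],[0,0,16],1],[[0,0,0],[0,0,20],1],[[0,0,0],[0,0,24],1],[[0,0,0],[0,0,28],1],[[0,0,0],[0,0,32],1],[[0,0,0],[0,0,36],1],[[0,0,0],[0,0,40],1],[[0,0,0],[0,0,44],1],[[0,0,0],[0,0,48],1],[[0,0,0],[0,0,50],1],[[0,0,0],[0,0,50],1],[[0,0,0],[0,0,50],1],[[0,0,0],[0,0,50],1]]'
python3 -c "
from h import *
p=viewer.read_camera('wrist');cv2.imwrite('pics/w3.png',p['frame'][:,:,::-1]);o=readout.get_obs();print(o['eef_pos'],o['q'].round(2),o['torque'],R.from_quat(o['tool_rot'],scalar_first=True).as_matrix().round(3))"
```

```text
t: 6.4
eef_pos: [0.5618, -0.2162, 0.1342]
tool_rot: [-0.001, 0.924, 0.382, -0.001]
contact_force: [-2.2, 2.4, -6.3]
gripper_width: 0.638
[ 0.56181058 -0.21617851  0.13432486] [-0.33  0.61  0.84  1.86 -0.56  0.93 -0.02] [0.3918146  0.4502524  0.02261976] [[ 0.709  0.706 -0.003]
 [ 0.706 -0.708  0.001]
 [-0.001 -0.003 -1.   ]]
```

View pics/w3.png

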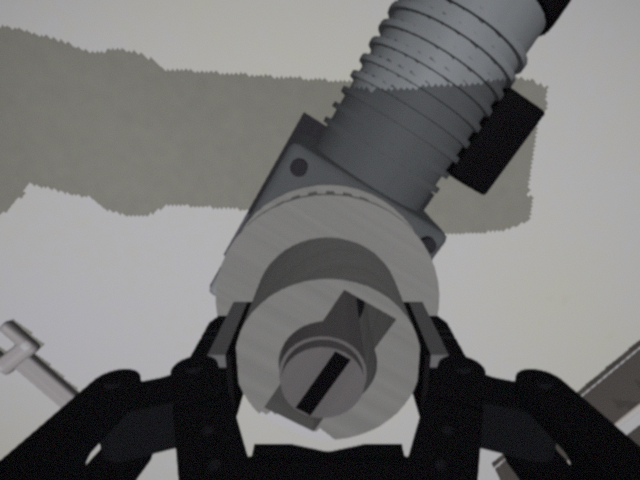

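Still held. In this view the slot runs (302,408)–(345,356), and the keyway end midpoints are about (370,305) and (294,420). Next I'll check the remaining angle.

Run:
```python
from h import *
o=readout.get_obs();p=viewer.read_camera("wrist");c=cam(p,o)
def ang(a,b,z): d=onz(c,a,z)-onz(c,b,z);return np.degrees(np.arctan2(d[1],d[0]))%180,np.linalg.norm(d),(onz(c,a,z)+onz(c,b,z))/2
print(ang((302,408),(345,356),.176));print(ang((370,305),(294,420),.171))
# keyway edges separately (left edge line)
print("edge R",ang((395,318),(318,430),.171)[:2],"edge L",ang((345,291),(270,410),.171)[:2])
```

```text
(np.float64(9.717134714033307), np.float64(0.021674126710683368), array([ 0.56270954, -0.21494961,  0.176     ]))
(np.float64(15.328500105201094), np.float64(0.0457893534485624), array([ 0.56584337, -0.21475525,  0.171     ]))
edge R (np.float64(15.362545848505626), np.float64(0.045451415538349346)) edge L (np.float64(15.454525917527242), np.float64(0.046387005864498884))
```

About 4° remains, which is inside the 12° window. I'll add 4° and then release.

```bash
python3 -m handwheel '[[[0,0,0],[0,0,2],1],[[0,0,0],[0,0,4],1],[[0,0,0],[0,0,4],1],[[0,0,0],[0,0,4],1],[[0,0,0],[0,0,4],0],[[0,0,0],[0,0,4],-1],[[0,0,0],[0,0,4],-1],[[0,0,0],[0,0,4],-1],[[0,0,0],[0,0,4],-1],[[0,0,0],[0,0,4],-1],[[0,0,0],[0,0,4],-1],[[0,0,0],[0,0,4],-1],[[0,0,0],[0,0,4],-1]]'
python3 -c "
from h import *
p=viewer.read_camera('wrist');q=viewer.read_camera('scene');a=p['frame'][60:460,120:520];b=cv2.resize(q['frame'][320:420,200:300],(400,400),interpolation=cv2.INTER_CUBIC);cv2.imwrite('pics/w4.png',np.hstack([a,b])[:,:,::-1])"
```

```text
t: 7.58
eef_pos: [0.5631, -0.217, 0.1354]
tool_rot: [0.0, 0.937, 0.349, 0.0]
contact_force: [0.3, 0.1, -0.0]
gripper_width: 1.002
```

View pics/w4.png

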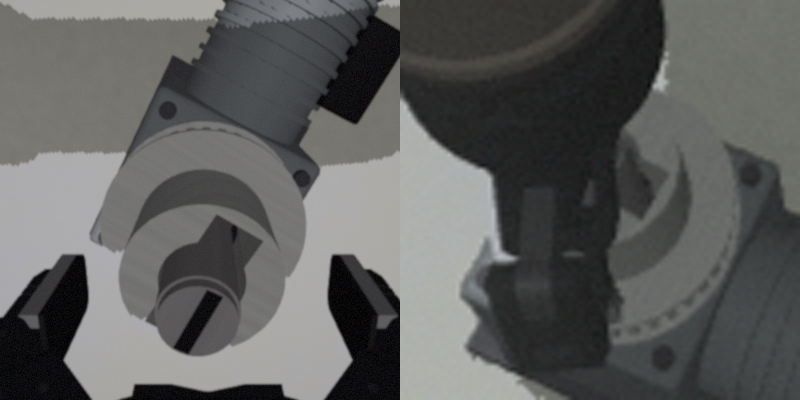

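The pulley dropped: the shaft now stands well proud and the boss looks smaller. I'll retract straight up, then check the height.

```bash
python3 -m handwheel '[[[0,0,-15],[0,0,0],-1],[[0,0,-40],[0,0,0],-1],[[0,0,-80],[0,0,0],-1],[[0,0,-120],[0,0,0],-1],[[0,0,-160],[0,0,0],-1],[[-40,0,-180],[0,0,0],-1],[[-80,0,-180],[0,0,0],-1],[[-120,0,-180],[0,0,0],-1],[[-120,0,-180],[0,0,0],-1],[[-120,0,-180],[0,0,0],-1],[[-120,0,-180],[0,0,0],-1]]'
python3 -c "
from h import *
o=readout.get_obs();print(o['eef_pos'])
q=viewer.read_camera('scene');p=viewer.read_camera('top')
f=lambda im,x,y,w:cv2.resize(im['frame'][y:y+w,x:x+w],(400,400),interpolation=cv2.INTER_CUBIC)
cv2.imwrite('pics/w5.png',np.hstack([f(q,200,320,100),f(q,325,130,100)])[:,:,::-1])
cs,ct=cam(q),cam(p)
A=np.array([.563,-.2158]);k=np.radians(12)
# predicted outer keyway points on the boss top, home (.156) or high (.171)
for z in (.156,.171): print(z,[((proj(cs,np.r_[A+s*.0235*np.array([np.cos(k),np.sin(k)]),z])-[200,320])*4).round(0) for s in (1,-1)],'boss near/far rim centre',((proj(cs,np.r_[A,z])-[200,320])*4).round(0))
"
```

```text
t: 8.6
eef_pos: [0.4725, -0.2951, 0.3153]
tool_rot: [-0.0, 0.937, 0.349, 0.0]
contact_force: [0.4, 0.7, -0.9]
gripper_width: 1.0
[ 0.47246276 -0.29510568  0.31528773]
0.156 [array([253., 191.]), array([132., 135.])] boss near/far rim centre [192. 163.]
0.171 [array([248., 176.]), array([124., 119.])] boss near/far rim centre [186. 147.]
```

View pics/w5.png

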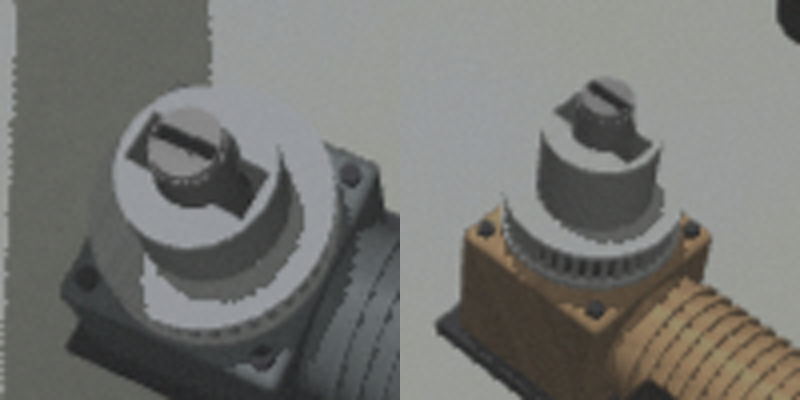

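In the left crop the grey pulley's keyway lies along the slot, with ends near (258,188) and (138,148). That matches the home prediction, (253,191) and (132,135), better than the high one, (248,176) and (124,119). The shaft stands proud as on the orange motor, which is untouched. Handing in.

```bash
python3 -c "
from station import bot
print(bot.hand_in())"
```

```text
the job is handed in; nothing more can be done
None
```

The high pulley on the grey motor now appears to sit home on its shoulder, and the job is handed in at about 9 s of robot time. I gripped it by the boss at 60 N, turned it about 54° clockwise seen from above until its keyways met the keys, and released it. It dropped, and I backed the arm off up and clear.

**Checks that agreed:**
- After release, the wrist and scene views show the shaft standing well proud, as on the orange motor.
- The keyway lies along the shaft slot.
- The boss top looks to be at the home height (0.156 m), not the high one (0.171 m), good to roughly 2 mm.
- The other pulley was never touched and looks unchanged.
- The gripper is open and clear, and the wrist force read near zero.

**Small disagreements:**
- The starting angle between keyway and slot came out at 49–58° depending on the view. I re-measured after the first 50° and added 4°.
- The shaft-end height triangulated to about 0.171 m against 0.176 m in the text. The top/wrist camera pair alone gave 0.161 m because the two views are too close together.
- In the last picture one keyway end fell about 13 crop pixels off the home prediction. I read that position by eye.

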